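# Full-flow burst from the long-nozzle blow gun

## Robot

A 6-joint arm with a two-finger parallel gripper is mounted at the origin on the work surface; the furniture and walls round the work are solid. World frame = base frame: x ahead of the robot, y to its left, z up, the work surface at z = 0. Lengths are in m, angles in rad, forces in N, time in s.
With the tool pointing down it reaches from about 0.325 to 1 m from the base axis. Payload 5.1 kg.
Tool frame: the origin (TCP) lies on the mounting face of the last link; the fingertips stand 173 mm ahead of it and the grasp point (between the pads) lies 155 mm ahead of it; z points along the fingers, y is the line along which they close (so a half turn about z gives the same grasp; the last joint's range is limited). The gripper opens to 85 mm and grips with 20 to 120 N. Pads are 22 mm wide; open, the fingers measure 114 mm over their backs; the gripper's body (76 mm by 85 mm) begins 54 mm behind the grasp point. The pads swing forward as they close: fully open they stand 13 mm farther back than shut.
Start: joints at [1.174, 0.124, 1.65, -0, 1.367, -0.083], TCP at [0.201, 0.618, 0.405] pointing down, gripper open.
Joint ranges: [-2.61, 2.61], [-1.02, 2.33], [0.03, 2.71], [-1.35, 4.49], [0.32, 2.68], [-2.91, 2.91]. Speed limits (rad/s): [2.57, 2.57, 3.14, 3.14, 3.14, 3.14].

## Interface

Orientations are given as a 3x3 rotation matrix whose columns are the frame's x, y, z axes.
In Python, from station import env, get_image, camera_model, order, spotter gives the robot as it stands. The module is installed in compiled form; this text tells all that it offers.
- The arm moves only by the shell command python3 -m handwheel 'ROWS' [FORCE]. ROWS is JSON, one flat list of numbers, 7 for each row, row after row: the turn, a rotation vector about the tool's x, y, z in degrees, then the shift along the tool's x, y, z in mm, then the closure, from 0 (fully open) to 1 (shut). A call has 1 to 10 rows; each row is the pose to reach, as a shift and turn from the pose commanded when the call began, along the tool's axes at that moment; what a row does not reach only later rows make up. A row lasts 1/10 s, in which the tool goes at most 50 mm and 8.59 degrees, less where a joint would pass 70% of its speed; a pose out of reach is approached as far as the arm can. A call with a gripper value outside its range is refused whole. The fingers move at their own pace and stop on an object; FORCE is the grip in N (left out, the last holds). Time passes only in rows, so rows that repeat a pose let the fingers close. It gives the time, the measured TCP pose, the force, the opening and the grip force at its end, in the units of the state.
- env.state(): the state, without advancing time (a new reading comes with each control period).
- get_image(name): name is "side" or "top" or "wrist"; returns the picture (384x512x3 uint8, red, green, blue); there is no depth.
- camera_model(name): a dict with "intrinsics" (3x3 intrinsics, pixels), "R" (3x3) and "t" (3): a world point X has camera coordinates R X + t. Camera axes: x right, y down, z forward; pixel columns grow to the right and rows downward; lengths in m; the calibration is good to about 2 mm. A picture is of the moment at which its call begins: read the wrist's pose just before it. camera_model takes no time and is no camera call; for the wrist camera it gives the pose at the moment of the call.
- order.finish_job(): hands the job in; it is judged then, once.
Trained networks look in the newest picture that a camera, given by its name, has taken for a name from the list of things; names that differ only in an ending like _2 or _b are one class to them, and where a whole thing is asked for, a point or a joint stands for the part that bears it (a point fixed in the world has none). Each returns a list of dicts, best first, with "p" (0 to 1); they miss things now and then, are a little off and sometimes report something else, mostly with a low value. They report only what shows in the picture. A call takes as long as a camera call.
- spotter.outline_of(camera, thing): "pixels" (384x512 bool, what is visible of it) and "point" ([row, column] as shares, 0 to 1, of the picture: columns of its width, rows of its height, amid what is visible of it).
- spotter.mark_of(camera, thing): "point" ([row, column] as shares, 0 to 1, of the picture: columns of its width, rows of its height: a listed point, or the origin of a listed thing).
The state is a dict: "time": time; "qpos": joint angles; "qd": joint speeds; "effort": joint torques, N m; "ee_pos": TCP position; "orientation": TCP orientation; "wrist_force": force on the tool from outside, world axes, zero at the start; "moment": the same for the moment, N m; "width": finger opening in m; "finger_force": force on a finger pad.
Only numpy, scipy, OpenCV 4.12 (cv2) and the standard library are available. Lean on these libraries where they do the work, as an engineer would, in place of code of your own. Each camera call takes 0.05 s, during which the arm holds its last target. There are 200 camera calls.

## Task

The air line to the blow gun with the long nozzle has to be purged with a full-flow burst. Squeeze that gun's two-stage trigger past its first-stage pressure point and fully into the second stage, hold it there for a good second, then let go so that it springs out again. Leave the trigger of the short-nozzled gun alone.

Things in the scene. Friction and masses are not known exactly. Their poses are not given: they have to be found in the camera images.
- long_gun: Long-nozzled gun lying on its side on a fixed stand. Origin: on the bench under the squeeze point; handle along x, nozzle to -y, z up; sizes mm. Handle 26 thick (y -13..13), 24 high, centre line z=85. Trigger: dark blade 18 high, 9 thick, pivot x=-40 y=-22, free end x=40 y=-39. Squeeze along y from above at x=12 y=-10 z=85: a finger on the handle's +y face, one on the blade's -y face.
- short_gun: The other gun, left alone: same stand, axes and trigger, but its stub nozzle ends at y=-54 mm (long one: y=-132 mm, x=-60). Left-right order varies. Stands: grey base 150 x 64 x 10 mm; head and saddle at x=-73..-47, up to z=99; grey air block at x=54..78, up to z=101. The gun gives up to 8 mm sideways (y) in rubber mounts, 0.5 N/mm. Free for fingers on both sides between them, down to the base.
- long_trigger (a joint): Second-stage travel only of the long-nozzled gun's trigger, rad: 0 released and all through the first stage, 0.1 fully squeezed. Handle and trigger together, at the squeeze point: 52 mm wide released, 46 at the pressure point, 40 fully squeezed. Force there: first stage 2 to 4 N; then still until about 8 N; second stage up to about 13 N, then a solid stop. Springs back by itself.
- short_trigger (a joint): The same for the short-nozzled gun's trigger: second-stage travel only, 0 when released, 0.1 rad fully squeezed.

How it is judged:
On the way:
1. the long-nozzled gun's trigger is squeezed well into its second stage (over 0.065 of 0.1 rad) and held there for 0.8 s (value of joint long_trigger above 0.065 rad), for 0.8 s.
At the end, for the whole second after the job is handed in: after the burst the long-nozzled gun's trigger is out of its second stage again (under 0.02 rad), and so is the short-nozzled gun's (value of joint each of long_trigger, short_trigger below 0.02 rad); the robot touches nothing.
It fails at once if the short-nozzled gun's trigger is squeezed into its second stage (over 0.03 rad) (value of joint short_trigger above 0.03 rad).
It also fails if it takes over 26 s, if anything falls off the work surface, if the arm or the gripper's body presses on something with over 40 N, if the wrist force passes 120 N, or if a joint passes its speed limit or range.

## Working session

There is one attempt and no reset: what is moved stays moved. The work goes in short steps, Python scripts to look and compute and a shell command to move; the robot and the scene stay as the last step left them, time stands still between calls to the robot, and variables do not carry over. Pictures are saved under pics/ and viewed, at most 10 in all, crops included, and the job is handed in when it is done.

```bash
mkdir -p pics
python3 - <<'E'
from station import env,get_image,camera_model,order,spotter
import cv2,numpy as np
s=env.state();print(s['time'],s['ee_pos'],s['orientation'],s['width'],s['wrist_force'])
ims=[]
for c in("top","side"):
    im=get_image(c);ims.append(im)
    for t in("long_gun","short_gun"):
        for f in("mark_of","outline_of"):
            for r in getattr(spotter,f)(c,t)[:2]:
                print(c,t,f,round(r['p'],2),np.round(np.array(r['point'])*[384,512],1))
    m=camera_model(c);print(c,np.round(m['intrinsics'],1).tolist(),np.round(m['R'],3).tolist(),np.round(m['t'],3))
for c,im in zip(("top","side"),ims): cv2.imwrite(f"pics/{c}0.png",im[...,::-1])
E
```

```text
0.0 [0.20056971 0.61801479 0.40346638] [[-9.51168720e-01  3.08670422e-01 -7.97698304e-04]
 [ 3.08671404e-01  9.51166843e-01 -1.89761870e-03]
 [ 1.73005414e-04 -2.05118220e-03 -9.99997881e-01]] 0.08554823563848094 [ 0.13598182 -0.15572609 -0.43818661]
top long_gun mark_of 0.82 [184.4 341.4]
top long_gun outline_of 0.63 [184.  345.5]
top short_gun mark_of 0.67 [198.9 173.4]
top short_gun outline_of 0.97 [196.2 165.3]
top [[349.6, 0.0, 254.2], [0.0, 349.6, 189.2], [0.0, 0.0, 1.0]] [[-0.02, -0.999, -0.038], [-0.991, 0.025, -0.128], [0.129, 0.035, -0.991]] [-0.074  0.44   0.888]
side long_gun mark_of 0.69 [267.1 266.1]
side long_gun outline_of 0.67 [253.8 266.3]
side short_gun mark_of 0.62 [190.  246.2]
side short_gun outline_of 0.92 [168.7 247.1]
side [[352.2, 0.0, 256.5], [0.0, 352.2, 195.1], [0.0, 0.0, 1.0]] [[0.998, -0.068, -0.02], [-0.043, -0.354, -0.934], [0.056, 0.933, -0.356]] [-0.447  0.058  0.968]
```

View pics/top0.png

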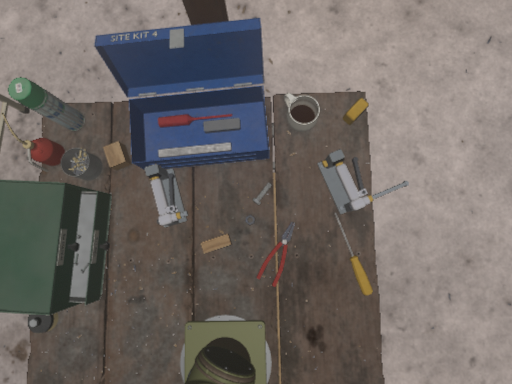

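View pics/side0.png

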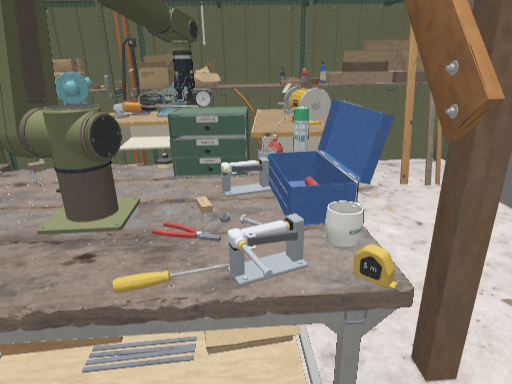

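The top view shows the long gun at right: head about (362,203), air block (333,158), nozzle tip (405,184). The short gun is at left, about (165,195). In the side view the long gun is in front, about (266,250). I'll enlarge both crops to pick base corners.

Run:
```python
import cv2,numpy as np
a=cv2.imread("pics/top0.png")[140:225,312:412];b=cv2.imread("pics/side0.png")[205:290,220:320]
f=lambda i:cv2.resize(i,None,fx=6,fy=6,interpolation=cv2.INTER_CUBIC)
cv2.imwrite("pics/cropa.png",f(a));cv2.imwrite("pics/cropb.png",f(b))
```

```text
(no output)
```

View pics/cropa.png

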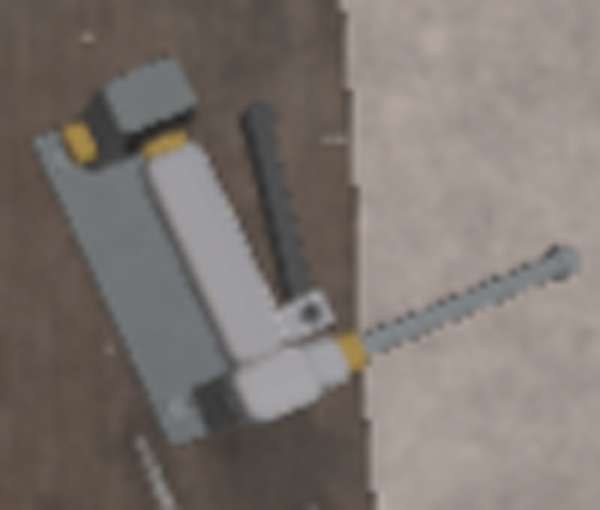

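View pics/cropb.png

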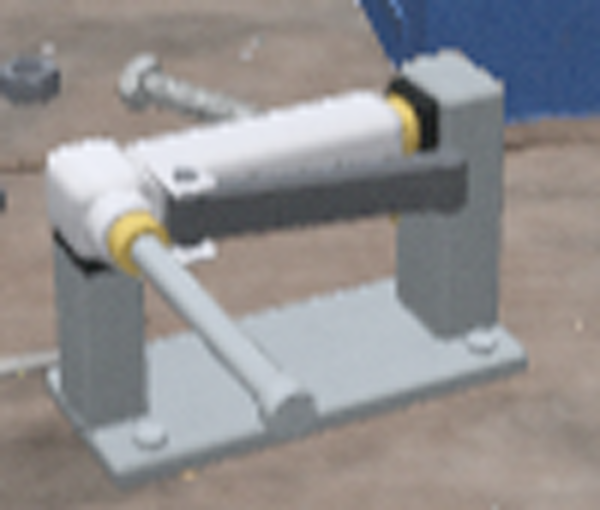

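```bash
cat > fit.py <<'E'
from station import env,camera_model
import numpy as np
from scipy.optimize import least_squares
obs={"top":[(570,262,-60,-132,85),(311,313,-40,-22,96),(258,108,40,-39,94),(38,140,75,32,10),(172,443,-75,32,10)],
"side":[(295,408,-60,-132,85),(187,175,-40,-22,96),(467,160,42,-41,94),(120,470,-75,-32,10),(525,355,75,-32,10),(50,375,-75,32,10)]}
off={"top":(312,140),"side":(220,205)}
cm={c:camera_model(c) for c in obs}
def res(p):
    R=np.array([[np.cos(p[3]),-np.sin(p[3]),0],[np.sin(p[3]),np.cos(p[3]),0],[0,0,1]]);o=[]
    for c,l in obs.items():
        m=cm[c]
        for u,v,*L in l:
            q=m["intrinsics"]@(m["R"]@(R@np.array(L)/1000+p[:3])+m["t"])
            o+=list(q[:2]/q[2]-np.array([u/6+off[c][0],v/6+off[c][1]]))
    return np.array(o)
if __name__=="__main__":
    s=least_squares(res,[.45,-.2,0,.4],loss='soft_l1');p=s.x
    print(p,np.round(res(p).reshape(-1,2),1).tolist())
    R=np.array([[np.cos(p[3]),-np.sin(p[3]),0],[np.sin(p[3]),np.cos(p[3]),0],[0,0,1]])
    t=R@[.012,-.010,.085]+p[:3];print("target",t)
E
python3 fit.py
```

```text
[ 4.48148569e-01 -3.11391862e-01  1.47279040e-04  3.54930480e-01] [[0.3, -1.4], [-0.9, -1.3], [0.8, -0.0], [-0.3, -0.7], [-0.3, 1.0], [-0.0, 1.1], [1.0, 0.9], [-0.8, -0.5], [-2.1, 0.1], [0.8, -0.2], [-2.2, -1.2]]
target [ 0.46287587 -0.31659827  0.08514728]
```

```bash
python3 -m handwheel '[0,0,8,0,0,-50,0, 0,0,16,-40,-40,-65,0, 0,0,80,-338,-330,-65,0, 0,0,80,-338,-330,-65,0, 0,0,80,-338,-330,-65,0, 0,0,80,-338,-330,-65,0, 0,0,80,-338,-330,-65,0, 0,0,80,-338,-330,-65,0, 0,0,80,-338,-330,-65,0, 0,0,80,-338,-330,-65,0]' 20
cat > go.py <<'E'
import sys,numpy as np
from station import env
from scipy.spatial.transform import Rotation as Ro
# usage: go.py x y z(grasp point, m) : tool move to have grasp point there, tool down, tool y along gun -y
def go(g,yaw=.355):
    s=env.state();R=np.array(s["orientation"]);y=np.array([np.sin(yaw),-np.cos(yaw),0]);z=np.array([0,0,-1.])
    T=np.c_[np.cross(y,z),y,z]
    print("t",s["time"],"turn",np.degrees(Ro.from_matrix(R.T@T).as_rotvec()).round(2),"shift",(1000*R.T@(np.array(g)+[0,0,.155]-s["ee_pos"])).round(1),"ee",s["ee_pos"].round(4),"F",np.round(s["wrist_force"],1),s["width"],s["finger_force"],"q",np.round(s["qpos"],2))
if __name__=="__main__":go([float(a) for a in sys.argv[1:4]],*[float(a) for a in sys.argv[4:]])
E
python3 go.py .463 -.317 .20
```

```text
time: 1.5
ee_pos: [0.4093, 0.2194, 0.47]
orientation: [[0.143, 0.99, 0.001], [0.99, -0.143, 0.001], [0.001, 0.001, -1.0]]
wrist_force: [0.6, 0.2, 0.3]
width: 0.0855
finger_force: 0.0
t 1.5 turn [ 4.000e-02 -7.000e-02  6.146e+01] shift [-523.3  129.4  114.8] ee [0.4093 0.2194 0.47  ] F [0.6 0.2 0.3] 0.08552721355234015 0.0 q [ 0.38 -0.33  1.96 -0.    1.51  0.52]
```

```bash
python3 -m handwheel '[0,0,61,-523,129,60,0, 0,0,61,-523,129,60,0, 0,0,61,-523,129,60,0, 0,0,61,-523,129,60,0, 0,0,61,-523,129,60,0, 0,0,61,-523,129,60,0, 0,0,61,-523,129,60,0, 0,0,61,-523,129,60,0, 0,0,61,-523,129,60,0, 0,0,61,-523,129,60,0]' >/dev/null; python3 go.py .463 -.317 .20
python3 - <<'E'
from station import env,get_image,camera_model,spotter
import cv2,numpy as np
m=camera_model("wrist");im=get_image("wrist").copy()
yaw=.355;o=np.array([.4481,-.3114,0]);c,s=np.cos(yaw),np.sin(yaw);R=np.array([[c,-s,0],[s,c,0],[0,0,1]])
for L in [(-60,-132,85),(-40,-22,96),(40,-39,94),(75,32,10),(-75,32,10),(75,-32,10),(12,-10,85),(12,13,85),(54,12,101),(78,12,101)]:
    q=m["intrinsics"]@(m["R"]@(R@np.array(L)/1000+o)+m["t"]);q=q[:2]/q[2]
    print(L,q.round(1))
    if abs(q).max()<2000: cv2.drawMarker(im,tuple(int(v) for v in q.round()),(255,0,0),0,8)
cv2.imwrite("pics/w1.png",cv2.resize(im[...,::-1],(768,576)))
E
```

```text
t 2.5 turn [ 0.04 -0.04  0.64] shift [-11.8  40.2  59.4] ee [ 0.4596 -0.2752  0.4144] F [ 1.1 -0.4  0.6] 0.08522671909806234 0.0 q [-0.64 -0.14  1.89  0.    1.38  0.56]
(-60, -132, 85) [391.8 250.5]
(-40, -22, 96) [297.7 237.7]
(40, -39, 94) [318.8 164.6]
(75, 32, 10) [249.2 123.3]
(-75, 32, 10) [248.2 233.3]
(75, -32, 10) [300.3 123.8]
(12, -10, 85) [287.6 188.6]
(12, 13, 85) [266.  188.3]
(54, 12, 101) [269.  151.3]
(78, 12, 101) [269.7 126. ]
```

View pics/w1.png

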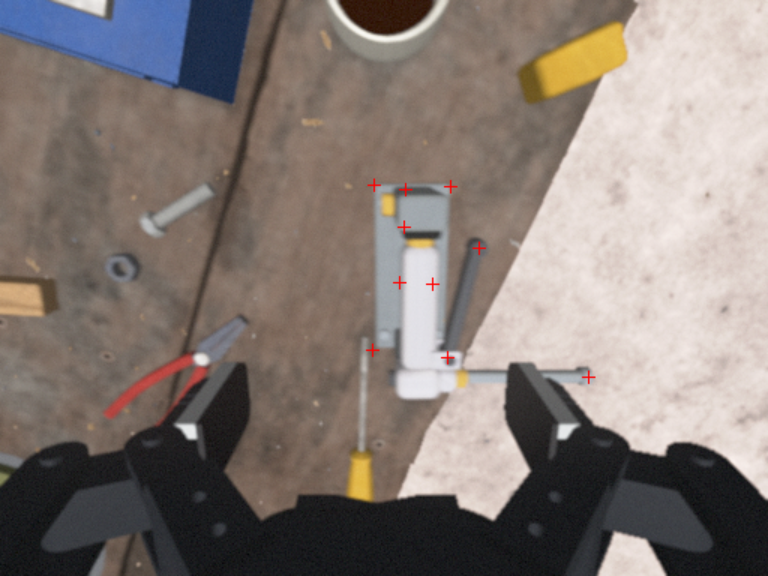

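The projected model lies within about 2 mm of the gun: handle at (420,290) of the enlarged wrist view, trigger end (477,243), nozzle tip (587,376). Next I line up above it, then descend.

```bash
python3 -m handwheel '[0,0,0.6,-12,41,30,0, 0,0,0.6,-12,41,60,0, 0,0,0.6,-12,41,60,0, 0,0,0.6,-12,41,60,0]' >/dev/null; python3 go.py .463 -.317 .082
```

```text
t 2.95 turn [-0.08  0.04  0.08] shift [ -0.9   1.6 117. ] ee [ 0.4634 -0.3153  0.354 ] F [-0.7  0.3  1.8] 0.08554831998707949 0.0 q [-0.69 -0.04  1.9   0.    1.28  0.52]
```

```bash
python3 -m handwheel '[0,0,0,-1,2,30,0, 0,0,0,-1,2,60,0, 0,0,0,-1,2,85,0, 0,0,0,-1,2,105,0, 0,0,0,-1,2,117,0, 0,0,0,-1,2,117,0, 0,0,0,-1,2,117,0]' >/dev/null; python3 go.py .463 -.317 .082;  python3 - <<'E'
from station import get_image
import cv2
cv2.imwrite("pics/w2.png",get_image("wrist")[...,::-1])
E
```

```text
t 3.65 turn [ 0.14 -0.08  0.12] shift [-0.6 -1.2  2.1] ee [ 0.464  -0.3179  0.2391] F [-0.3  0.3  0.5] 0.08518633693974043 0.0 q [-0.7   0.09  1.98  0.    1.07  0.52]
```

View pics/w2.png

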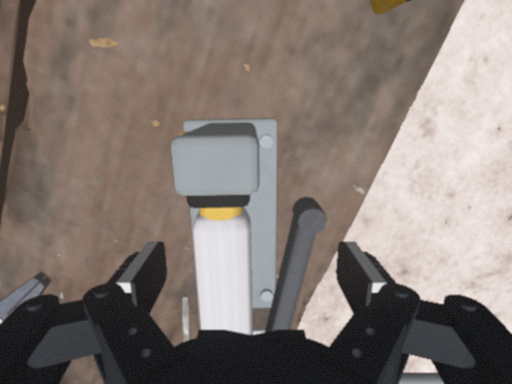

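The fingers straddle the handle (195–250) and blade (about 290–325) with equal gaps, left pad at 165 and right at 338. Now squeeze.

```bash
python3 -m handwheel '[0,0,0,0,0,0,0.3, 0,0,0,0,0,0,0.4, 0,0,0,0,0,0,0.6, 0,0,0,0,0,0,0.6, 0,0,0,0,0,0,0.6, 0,0,0,0,0,0,0.6, 0,0,0,0,0,0,0.6, 0,0,0,0,0,0,0.6, 0,0,0,0,0,0,0.6, 0,0,0,0,0,0,0.6]' 20
```

```text
time: 4.7
ee_pos: [0.4638, -0.3179, 0.239]
orientation: [[0.936, 0.351, 0.001], [0.351, -0.936, -0.001], [0.001, 0.001, -1.0]]
wrist_force: [-1.1, 3.1, 6.6]
width: 0.0389
finger_force: 23.0
```

```bash
python3 -m handwheel '[0,0,0,0,0,0,0.6, 0,0,0,0,0,0,0.6, 0,0,0,0,0,0,0.6, 0,0,0,0,0,0,0.6, 0,0,0,0,0,0,0.6, 0,0,0,0,0,0,0.6, 0,0,0,0,0,0,0.6, 0,0,0,0,0,0,0.6, 0,0,0,0,0,0,0.6, 0,0,0,0,0,0,0.6]'
python3 - <<'E'
from station import get_image
import cv2
cv2.imwrite("pics/w3.png",get_image("wrist")[...,::-1])
E
python3 -m handwheel '[0,0,0,0,0,0,0.6, 0,0,0,0,0,0,0.6, 0,0,0,0,0,0,0.6, 0,0,0,0,0,0,0.6, 0,0,0,0,0,0,0.6]'|tail -2
```

```text
time: 5.7
ee_pos: [0.4639, -0.3179, 0.239]
orientation: [[0.936, 0.351, 0.001], [0.351, -0.936, -0.001], [0.001, 0.001, -1.0]]
wrist_force: [-0.5, 3.4, 7.0]
width: 0.0386
finger_force: 23.0
width: 0.0389
finger_force: 23.0
```

View pics/w3.png

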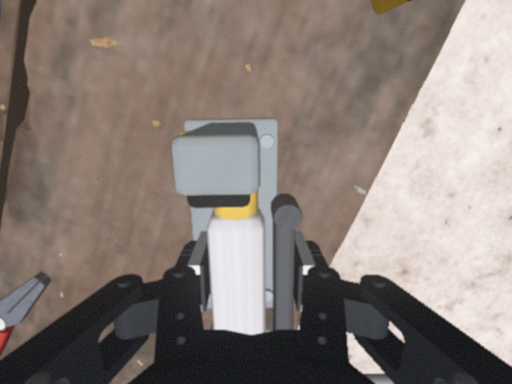

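The pads are on the handle and the blade (270–300), which is pressed in nearly parallel to the handle. Width is 39 mm at 23 N, so it's at the solid stop. Release and retreat.

```bash
python3 -m handwheel '[0,0,0,0,0,0,0.4, 0,0,0,0,0,0,0.2, 0,0,0,0,0,0,0, 0,0,0,0,0,0,0, 0,0,0,0,0,0,0, 0,0,0,0,0,0,0, 0,0,0,0,0,0,0]'; python3 -m handwheel '[0,0,0,0,0,-15,0, 0,0,0,0,0,-45,0, 0,0,0,0,0,-90,0, 0,0,0,0,0,-130,0, 0,0,0,0,0,-150,0, 0,0,0,0,0,-150,0, 0,0,0,0,0,-150,0]'
python3 - <<'E'
from station import get_image
import cv2
cv2.imwrite("pics/w4.png",get_image("wrist")[...,::-1])
E
```

```text
time: 6.95
ee_pos: [0.4632, -0.3178, 0.2372]
orientation: [[0.937, 0.349, -0.0], [0.349, -0.937, 0.0], [-0.0, -0.0, -1.0]]
wrist_force: [-0.6, 0.5, -0.5]
width: 0.0854
finger_force: 0.0
time: 7.65
ee_pos: [0.4631, -0.3177, 0.388]
orientation: [[0.937, 0.349, 0.001], [0.349, -0.937, -0.001], [0.001, 0.001, -1.0]]
wrist_force: [0.3, 0.2, 0.0]
width: 0.0852
finger_force: 0.0
```

View pics/w4.png

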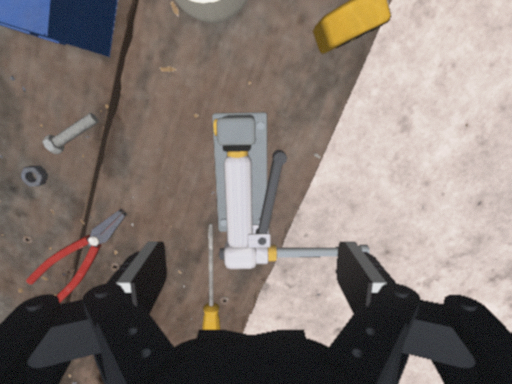

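The trigger has sprung back out, with its free end at (280,157), and the gripper is clear.

```bash
python3 -c "
from station import order
print(order.finish_job())"
```

```text
the job is handed in; nothing more can be done
None
```

I squeezed the long-nozzled gun's trigger to its solid stop (39 mm wide, 23 N), held it for over 1.5 s and let go. It sprang out again. I never went near the short-nozzled gun, the arm ended clear of everything, and I handed the job in at about 7.7 s; it returned no verdict.

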